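# Fetch the rice cooker's vent cap from behind the condiment jars

### The arm

A 6-joint arm with a two-finger parallel gripper is mounted at the origin on the work surface. World frame = base frame: x ahead of the robot, y to its left, z up, the work surface at z = 0. Lengths are in m, angles in rad, forces in N, time in s.
With the tool pointing down it reaches from about 0.35 to 0.975 m from the base axis. Payload 4.9 kg.
Tool frame: the origin (TCP) lies on the front face of the gripper's body, between the roots of the fingers; the fingertips stand ctrl.tip_extent ahead of it and the grasp point (between the pads) lies 54 mm ahead of it (ctrl.tip_extent is the distance from the TCP to the fingertips, in m); z points along the fingers, y is the line along which they close (so a half turn about z gives the same grasp; the last joint's range is limited). The gripper opens to 85 mm and grips with 20 to 120 N. Pads are 22 mm wide; open, the fingers measure 114 mm over their backs; the gripper's body (76 mm by 85 mm) begins 54 mm behind the grasp point. The pads swing forward as they close: fully open they stand 13 mm farther back than shut.
Start: joints at [1.133, 0.053, 1.613, -0, 1.476, -0.119], TCP at [0.196, 0.593, 0.304] pointing down, gripper open.
Joint ranges: [-3.01, 3.01], [-1.01, 2.22], [0.06, 2.58], [-1.02, 4.17], [0.09, 2.62], [-3.14, 3.14]. Speed limits (rad/s): [2.57, 2.57, 3.14, 3.14, 3.14, 3.14].

### API

Orientations are given as a rotation vector (axis times angle).
In Python, from station import ctrl gives the robot as it stands.
- The arm moves only by the tool apply_moves, never from a script. Its argument "rows" is one flat list of numbers, 6 for each row, row after row: the shift along the tool's x, y, z normalised to -1 to 1, where 1 is 0.6 m, then the turn, a rotation vector about the tool's x, y, z normalised to -1 to 1, where 1 is 90 degrees. A call has 1 to 20 rows; each row is the pose to reach, as a shift and turn from the pose commanded when the call began, along the tool's axes at that moment; what a row does not reach only later rows make up. A row lasts 1/10 s, in which the tool goes at most 50 mm and 8.59 degrees, less where a joint would pass 70% of its speed; a pose out of reach is approached as far as the arm can. A call with a number of a shift or a turn outside -1 to 1 is refused whole. A call with a gripper value outside its range is refused whole. "grip" is the opening, from 0 (shut) to 1 (fully open), set as the call begins (left out, the last holds). The fingers move at their own pace and stop on an object; "grip_force" is the grip in N (left out, the last holds). Time passes only in rows, so rows that repeat a pose let the fingers close. It gives the time, the measured TCP pose, the force, the opening and the grip force at its end, in the units of the state.
- ctrl.get_obs(): the state, without advancing time (a new reading comes with each control period).
- ctrl.get_image(name): name is "scene" or "side" or "wrist"; returns (picture, depth): 420x560x3 uint8, blue, green, red; 420x560 float32, m along the optical axis (not along the pixel's ray), 0 where there is no reading.
- ctrl.camera_model(name): a dict with "mtx" (3x3 intrinsics, pixels), "R" (3x3) and "t" (3): a world point X has camera coordinates R X + t; the wrist camera has in their place "tool_from_camera" (4x4, takes a point from camera to tool coordinates, whose origin is the TCP and whose axes are the flange's). Camera axes: x right, y down, z forward; pixel columns grow to the right and rows downward; lengths in m; the calibration is good to about 2 mm. A picture is of the moment at which its call begins: read the wrist's pose just before it. camera_model takes no time and is no camera call.
- ctrl.finish_job(): hands the job in; it is judged then, once.
The state is a dict: "t": time; "q": joint angles; "dq": joint speeds; "effort": joint torques, N m; "tool_pos": TCP position; "tool_rot": TCP orientation; "contact_force": force on the tool from outside, world axes, zero at the start; "wrist_torque": the same for the moment, N m; "opening": finger opening in m; "grip_force": force on a finger pad.
Only numpy, scipy, OpenCV 4.12 (cv2) and the standard library are available. Lean on these libraries where they do the work, as an engineer would, in place of code of your own. Each camera call takes 0.05 s, during which the arm holds its last target. There are 200 camera calls.

### The job

The rice cooker's steam-vent cap stands at the back of the wooden caddy, hemmed in by three condiment jars. First stand all three jars on the green board, then set the cap flat inside the orange ring of the cooker's inner lid, and only then put the jars back upright, each fully on the coaster of its own lid colour. Do not knock any jar over.

Things in the scene. Friction and masses are not known exactly. Their poses are not given: they have to be found in the camera images.
- jar_red: white condiment jar with a red lid and a red band: an upright closed cylinder 56 mm in diameter (lid 55 mm), 112 mm tall, about 0.3 kg; the red lid is the top 20 mm. Origin at the centre of its underside, z up. At the start it stands on the red coaster
- jar_yellow: white condiment jar with a yellow lid and a yellow band: an upright closed cylinder 56 mm in diameter (lid 55 mm), 112 mm tall, about 0.3 kg; the yellow lid is the top 20 mm. Origin at the centre of its underside, z up. At the start it stands on the yellow coaster
- jar_blue: white condiment jar with a blue lid and a blue band: an upright closed cylinder 56 mm in diameter (lid 55 mm), 112 mm tall, about 0.3 kg; the blue lid is the top 20 mm. Origin at the centre of its underside, z up. At the start it stands on the blue coaster
- coaster_red: flat red round coaster, 76 mm in diameter, 4 mm thick, fixed on the caddy's floor: home of the jar with the red lid. Origin at the centre of its underside (4 mm below the face the jar stands on), z up
- coaster_yellow: flat yellow round coaster, 76 mm in diameter, 4 mm thick, fixed on the caddy's floor: home of the jar with the yellow lid. Origin at the centre of its underside (4 mm below the face the jar stands on), z up
- coaster_blue: flat blue round coaster, 76 mm in diameter, 4 mm thick, fixed on the caddy's floor: home of the jar with the blue lid. Origin at the centre of its underside (4 mm below the face the jar stands on), z up
- cap: steam-vent cap: black disc 40 mm in diameter and 8 mm thick with an upright steel knob on it, 20 mm in diameter, from 8 mm to 42 mm above the underside; 0.05 kg. Origin at the centre of its underside, z up. At the start it stands on the caddy's floor, enclosed by the three jars and the back wall
- inner_lid: inner lid of a rice cooker, lying flat and fixed on the counter: pale aluminium disc 180 mm in diameter, 10 mm thick, with an orange ring (64 mm inside diameter, 76 mm outside, standing 5 mm above the disc) round its centre: the seat of the cap is the disc's face inside this ring. Origin at the centre of the disc's underside (10 mm below the seat), z up
- board: green chopping board, the side area for the jars, fixed on the counter: 280 mm (its x) by 120 mm (its y), 8 mm thick, with a black dot near its +x end. Origin at the centre of its underside, z up
- caddy: light wooden caddy, fixed on the counter: floor 160 mm (its x) by 220 mm (its y), 6 mm thick, back wall on its +x edge 30 mm high over the counter, low rims on the other three edges 14 mm high. It carries two coasters at its back corners, one at the middle of its front, and the cap at the middle of its back. Origin at the centre of its underside (counter height), z up

How it is judged:
On the way, in this order (a step that is already met when the one before it is completed fails the run):
1. all three jars stand on the green board while the cap is still in the caddy (x of jar_red in the frame of board between -0.14 and 0.14 m and y of jar_red in the frame of board between -0.06 and 0.06 m and z of jar_red in the frame of board between 0.004 and 0.013 m and angle between each of jar_red, jar_yellow, jar_blue's own z axis and vertical below 0.1 rad and linear speed of each of jar_red, jar_yellow, jar_blue below 0.03 m/s and x of jar_yellow in the frame of board between -0.14 and 0.14 m and y of jar_yellow in the frame of board between -0.06 and 0.06 m and z of jar_yellow in the frame of board between 0.004 and 0.013 m and x of jar_blue in the frame of board between -0.14 and 0.14 m and y of jar_blue in the frame of board between -0.06 and 0.06 m and z of jar_blue in the frame of board between 0.004 and 0.013 m and horizontal distance between cap and caddy below 0.11 m and height (world z) of cap below 0.03 m), for 0.2 s.
2. the cap lies flat inside the orange ring while all three jars still stand on the board (horizontal distance between cap and inner_lid below 0.014 m and z of cap in the frame of inner_lid between 0.006 and 0.0135 m and angle between cap's own z axis and vertical below 0.08 rad and linear speed of each of cap, jar_red, jar_yellow, jar_blue below 0.03 m/s and x of jar_red in the frame of board between -0.14 and 0.14 m and y of jar_red in the frame of board between -0.06 and 0.06 m and z of jar_red in the frame of board between 0.004 and 0.013 m and angle between each of jar_red, jar_yellow, jar_blue's own z axis and vertical below 0.1 rad and x of jar_yellow in the frame of board between -0.14 and 0.14 m and y of jar_yellow in the frame of board between -0.06 and 0.06 m and z of jar_yellow in the frame of board between 0.004 and 0.013 m and x of jar_blue in the frame of board between -0.14 and 0.14 m and y of jar_blue in the frame of board between -0.06 and 0.06 m and z of jar_blue in the frame of board between 0.004 and 0.013 m), for 0.2 s.
At the end, for the whole second after the job is handed in: Each jar stands upright and at rest on the coaster of its own lid colour, its centre within 15 mm of the coaster's, and the cap rests flat on the inner lid inside the orange ring, its centre within 14 mm of the ring's (horizontal distance between jar_red and coaster_red below 0.015 m and z of jar_red in the frame of coaster_red between 0.001 and 0.008 m and angle between each of jar_red, jar_yellow, jar_blue's own z axis and vertical below 0.1 rad and linear speed of each of jar_red, jar_yellow, jar_blue below 0.02 m/s and horizontal distance between jar_yellow and coaster_yellow below 0.015 m and z of jar_yellow in the frame of coaster_yellow between 0.001 and 0.008 m and horizontal distance between jar_blue and coaster_blue below 0.015 m and z of jar_blue in the frame of coaster_blue between 0.001 and 0.008 m and horizontal distance between cap and inner_lid below 0.014 m and z of cap in the frame of inner_lid between 0.006 and 0.0135 m and angle between cap's own z axis and vertical below 0.08 rad and linear speed of cap below 0.03 m/s); the robot touches nothing.
It fails at once if a jar is knocked over (angle between any of jar_red, jar_yellow, jar_blue's own z axis and vertical above 0.7 rad).
It also fails if it takes over 144 s, if anything falls off the work surface, if the arm or the gripper's body presses on something with over 40 N, if the wrist force passes 120 N, or if a joint passes its speed limit or range.

## Working session

There is one attempt and no reset: what is moved stays moved. The work goes in short steps, Python scripts to look and compute and a tool call to move; the robot and the scene stay as the last step left them, time stands still between calls to the robot, and variables do not carry over. Pictures are saved under pics/ and viewed, at most 14 in all, crops included, and the job is handed in when it is done.

Besides the shell and the picture viewer there is one more tool, called after ">>>" as name(argument=value, ...) on one line, values as JSON. apply_moves: Moves the arm, as the interface text tells. Its arguments: {"type":"object","properties":{"rows":{"type":"array","items":{"type":"number"}},"grip":{"type":"number"},"grip_force":{"type":"number"}},"required":["rows"]}

```bash
ls; mkdir -p pics; python3 - <<'E'
from station import ctrl
import cv2,numpy as np
for n in ("scene","side"):
    p,d=ctrl.get_image(n); cv2.imwrite(f"pics/{n}0.png",p); np.save(f"pics/{n}0.npy",d)
    m=ctrl.camera_model(n); print(n,np.round(m["mtx"],1).tolist(),np.round(-m["R"].T@m["t"],3))
print(ctrl.tip_extent,ctrl.get_obs())
print(ctrl.camera_model("wrist"))
E
```

```text
pics
scene [[512.7, 0.0, 283.6], [0.0, 512.7, 209.4], [0.0, 0.0, 1.0]] [1.257 0.458 0.913]
side [[454.0, 0.0, 276.8], [0.0, 454.0, 202.3], [0.0, 0.0, 1.0]] [ 0.119 -0.479  0.75 ]
0.0726 {'t': 0.1, 'q': array([ 1.13299848e+00,  5.32408454e-02,  1.61416749e+00, -9.03257664e-06,
        1.47601140e+00, -1.18983973e-01]), 'dq': array([ 2.47566809e-03, -5.75848611e-04, -3.39228280e-03,  5.83301492e-05,
        2.37943906e-04,  1.07709128e-03]), 'effort': array([-5.13465457e-04, -3.94902563e+01, -3.71364820e+01, -1.46595639e-04,
        3.86021959e-03,  3.15820692e-06]), 'tool_pos': array([0.19570455, 0.59310685, 0.30281039]), 'tool_rot': array([-4.98593592e-01, -3.10127409e+00,  2.76292633e-03]), 'contact_force': array([-0.06904125,  0.22454756, -0.52000571]), 'wrist_torque': array([-0.0042937 ,  0.0451865 , -0.02800164]), 'grip_force': 0.0, 'opening': 0.08519373997373367}
{'mtx': array([[296.73957481,   0.        , 274.04337738],
       [  0.        , 296.73957481, 210.37031835],
       [  0.        ,   0.        ,   1.        ]]), 'tool_from_camera': array([[-2.89884094e-04, -9.65573242e-01, -2.60131179e-01,
         6.61843865e-02],
       [ 9.99999374e-01,  1.18913533e-06, -1.11878980e-03,
         5.48273566e-05],
       [ 1.08058283e-03, -2.60131341e-01,  9.65572637e-01,
        -7.04629102e-02],
       [ 0.00000000e+00,  0.00000000e+00,  0.00000000e+00,
         1.00000000e+00]])}
```

View pics/scene0.png

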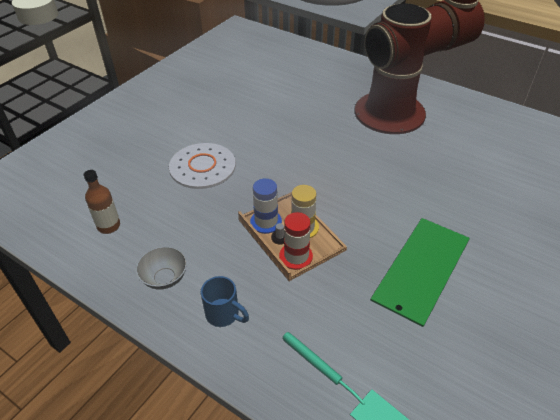

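View pics/side0.png

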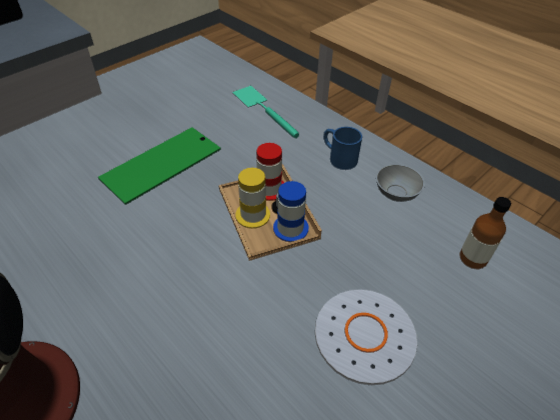

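The scene view shows the caddy at about (292,235), with the blue jar at (265,205), yellow at (303,210) and red at (297,240). The board is at (422,270) with its dot at (399,307), and the lid ring is at (202,162). The side view agrees. Next I segment by colour on known-height planes.

```bash
cat > h.py <<'E'
import cv2,numpy as np
from station import ctrl
from scipy.spatial.transform import Rotation as Ro
def cloud(n,p,d,pose=None):
    m=ctrl.camera_model(n);v,u=np.mgrid[:d.shape[0],:d.shape[1]]
    c=np.stack([u,v,np.ones_like(u)],-1)@np.linalg.inv(m["mtx"]).T*d[...,None]
    if n!="wrist": return (c-m["t"])@m["R"]
    T=m["tool_from_camera"]; c=c@T[:3,:3].T+T[:3,3]
    return c@Ro.from_rotvec(pose[1]).as_matrix().T+pose[0]
def mask(p,col):
    h,s,v=[x.astype(int) for x in cv2.split(cv2.cvtColor(p,cv2.COLOR_BGR2HSV))]
    r={"red":(h<5)|(h>174),"yellow":(h>19)&(h<30),"blue":(h>108)&(h<125),"green":(h>55)&(h<66),"orange":(h>5)&(h<15)}[col]
    return r&(s>150)&(v>60)
def look(n,tag):
    o=ctrl.get_obs(); p,d=ctrl.get_image(n); cv2.imwrite(f"pics/{tag}.png",p)
    return p,d,cloud(n,p,d,(o["tool_pos"],o["tool_rot"]))
E
python3 - <<'E'
from h import *
for n in ("scene","side"):
    p=cv2.imread(f"pics/{n}0.png");d=np.load(f"pics/{n}0.npy");X=cloud(n,p,d)
    for c in ("red","yellow","blue"):
        q=X[mask(p,c)&(X[...,2]>.105)&(X[...,2]<.12)&(abs(X[...,0]-.7)<.5)]
        if len(q)>10: print(n,c,"lid",len(q),cv2.minEnclosingCircle(q[:,:2].astype(np.float32)),q.mean(0).round(4))
        q=X[mask(p,c)&(X[...,2]>-.002)&(X[...,2]<.015)]
        if len(q)>10: print("  coaster",len(q),q.mean(0).round(4),cv2.minEnclosingCircle(q[:,:2].astype(np.float32)))
    q=X[mask(p,"orange")&(X[...,2]<.025)&(X[...,2]>.011)]
    print("ring",len(q),q.mean(0).round(4),cv2.minEnclosingCircle(q[:,:2].astype(np.float32)))
    q=X[mask(p,"green")&(X[...,2]<.02)]
    print("board",len(q),q.mean(0).round(4),cv2.minAreaRect(q[:,:2].astype(np.float32)))
dot={"scene":(399,307),"side":(202,139)}
for n,(u,v) in dot.items():
    print(cloud(n,None,np.load(f"pics/{n}0.npy"))[v,u])
# caddy corners in scene
X=cloud("scene",None,np.load("pics/scene0.npy"))
for u,v in((240,213),(290,268),(343,243),(297,196)):print(X[v,u].round(3))
E
```

```text
scene red lid 97 ((0.6318719387054443, 0.0727495551109314), 0.02748320810496807) [0.6384 0.0829 0.1163]
  coaster 223 [0.6462 0.0774 0.0099] ((0.6340470910072327, 0.07173872739076614), 0.03805198147892952)
  coaster 64 [0.5404 0.0655 0.0097] ((0.5387714505195618, 0.059795770794153214), 0.028500113636255264)
  coaster 124 [ 0.5981 -0.0406  0.0095] ((0.5840879678726196, -0.04595289006829262), 0.03694638982415199)
ring 21 [ 0.5084 -0.3081  0.0151] ((0.5768142938613892, -0.12021643668413162), 0.23848651349544525)
board 1814 [0.5093 0.3298 0.008 ] ((0.5017716288566589, 0.32242611050605774), (0.28276166319847107, 0.11571286618709564), 0.24069587886333466)
side red lid 105 ((0.6286672949790955, 0.07073564827442169), 0.0286860354244709) [0.6168 0.0566 0.1147]
  coaster 1257 [ 0.1011 -0.0115  0.0117] ((0.3997812569141388, 0.05696916580200195), 0.38399410247802734)
side yellow lid 142 ((0.5485764145851135, 0.03395724296569824), 0.027554046362638474) [0.538  0.0203 0.1144]
  coaster 271 [0.537  0.0233 0.0097] ((0.5480807423591614, 0.035863496363162994), 0.040455903857946396)
side blue lid 72 ((0.5792684555053711, -0.050148457288742065), 0.027560574933886528) [ 0.5686 -0.0568  0.1161]
  coaster 215 [ 0.5735 -0.0601  0.0096] ((0.6255516409873962, -0.015195060521364212), 0.09262218326330185)
ring 321 [ 0.5039 -0.3139  0.0144] ((0.5048394799232483, -0.3135914206504822), 0.03775564208626747)
board 23 [0.554  0.3051 0.0082] ((0.515354335308075, 0.3091273307800293), (0.2358618974685669, 0.09990289062261581), 2.0808932781219482)
[0.6290218  0.3238697  0.00795326]
[0.62899727 0.3222733  0.00678296]
[ 0.612 -0.1    0.031]
[0.67  0.08  0.009]
[0.545 0.144 0.014]
[0.567 0.03  0.121]
```

```bash
cat >> h.py <<'E'
def to(xyz,yaw_deg=None):
    """shift (row units) and turn about tool z to bring the TCP to xyz with tool y at world yaw"""
    o=ctrl.get_obs();R=Ro.from_rotvec(o["tool_rot"]).as_matrix()
    s=R.T@(np.array(xyz)-o["tool_pos"])/.6
    out=[*s.round(4)]
    if yaw_deg is not None:
        a=np.radians(yaw_deg);y=np.array([np.cos(a),np.sin(a),0]);z=np.array([0,0,-1.]);T=np.stack([np.cross(y,z),y,z],1)
        out+=list((Ro.from_matrix(R.T@T).as_rotvec()/(np.pi/2)).round(4))
    print([float(v) for v in out])
E
python3 -c "
from h import *
to((.5485,.035,.30),-22.6)"
```

```text
[-0.8499, -0.699, 0.0058, -0.001, 0.0009, 1.0481]
```

>>> apply_moves(rows=[-0.85, -0.699, 0.0, 0, 0, 1, -0.85, -0.699, 0.0, 0, 0, 1, -0.85, -0.699, 0.0, 0, 0, 1, -0.85, -0.699, 0.0, 0, 0, 1, -0.85, -0.699, 0.0, 0, 0, 1, -0.85, -0.699, 0.0, 0, 0, 1, -0.85, -0.699, 0.0, 0, 0, 1, -0.85, -0.699, 0.0, 0, 0, 1, -0.85, -0.699, 0.0, 0, 0, 1, -0.85, -0.699, 0.0, 0, 0, 1, -0.85, -0.699, 0.0, 0, 0, 1, -0.85, -0.699, 0.0, 0, 0, 1, -0.85, -0.699, 0.0, 0, 0, 1, -0.85, -0.699, 0.0, 0, 0, 1, -0.85, -0.699, 0.0, 0, 0, 1, -0.85, -0.699, 0.0, 0, 0, 1, -0.85, -0.699, 0.0, 0, 0, 1, -0.85, -0.699, 0.0, 0, 0, 1, -0.85, -0.699, 0.0, 0, 0, 1, -0.85, -0.699, 0.0, 0, 0, 1], grip=1)

```text
t: 2.1
tool_pos: [0.5485, 0.036, 0.3041]
tool_rot: [2.545, 1.842, 0.0]
contact_force: [0.7, 0.4, 0.1]
opening: 0.0853
grip_force: 0.0
```

```bash
python3 - <<'E'
from h import *
print(ctrl.get_obs()["tool_pos"],ctrl.get_obs()["q"].round(2))
p,d,X=look("wrist","w1")
for c in ("red","yellow","blue"):
    q=X[mask(p,c)&(X[...,2]>.11)&(X[...,2]<.13)]
    if len(q)>10: print(c,len(q),cv2.minEnclosingCircle(q[:,:2].astype(np.float32)),q.mean(0).round(4))
to((.5485,.035,.15),-22.6)
E
```

```text
[0.54852106 0.03603277 0.30407951] [-0.07 -0.13  1.79  0.    1.48  0.25]
red 3446 ((0.6305482387542725, 0.07012856751680374), 0.027188455685973167) [0.6301 0.0711 0.1224]
yellow 1328 ((0.5503755211830139, 0.035759229212999344), 0.027146577835083008) [0.5556 0.0375 0.1223]
blue 2296 ((0.5807288885116577, -0.04820258915424347), 0.027301322668790817) [ 0.581  -0.0477  0.1226]
[-0.0014, 0.0003, 0.2567, 0.0001, -0.0001, 0.0487]
```

View pics/w1.png

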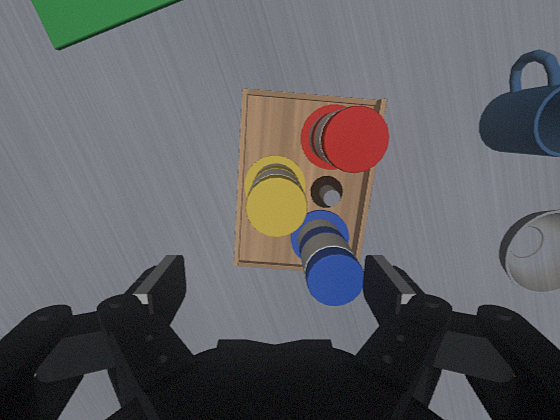

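The wrist view shows the yellow lid at (277,205), red at (355,138), blue at (335,277) and the cap at (328,192). The fingers clear everything when they close along the caddy's x. Now I descend on yellow.

>>> apply_moves(rows=[0, 0.001, 0, 0, 0, 0.0487, 0, 0.001, 0.07, 0, 0, 0.0487, 0, 0.001, 0.13, 0, 0, 0.0487, 0, 0.001, 0.18, 0, 0, 0.0487, 0, 0.001, 0.22, 0, 0, 0.0487, 0, 0.001, 0.245, 0, 0, 0.0487, 0, 0.001, 0.2583, 0, 0, 0.0487, 0, 0.001, 0.2583, 0, 0, 0.0487, 0, 0.001, 0.2583, 0, 0, 0.0487])

```text
t: 3.05
tool_pos: [0.5501, 0.0352, 0.1502]
tool_rot: [2.613, 1.741, 0.003]
contact_force: [0.3, 0.1, 0.2]
opening: 0.0853
grip_force: 0.0
```

>>> apply_moves(rows=[0, 0, 0, 0, 0, 0, 0, 0, 0, 0, 0, 0, 0, 0, 0, 0, 0, 0, 0, 0, 0, 0, 0, 0, 0, 0, 0, 0, 0, 0, 0, 0, 0, 0, 0, 0, 0, 0, 0, 0, 0, 0, 0, 0, 0, 0, 0, 0, 0, 0, 0, 0, 0, 0, 0, 0, 0, 0, 0, 0], grip=0, grip_force=40)

```text
t: 4.05
tool_pos: [0.5503, 0.0351, 0.1505]
tool_rot: [2.613, 1.741, 0.003]
contact_force: [-0.6, 0.2, 5.4]
opening: 0.0549
grip_force: 43.4
```

>>> apply_moves(rows=[0, 0, -0.03, 0, 0, 0, 0, 0, -0.09, 0, 0, 0, 0, 0, -0.16, 0, 0, 0, 0, 0, -0.21, 0, 0, 0, 0.04, -0.025, -0.24, 0, 0, 0, 0.09, -0.058, -0.25, 0, 0, 0, 0.15, -0.097, -0.25, 0, 0, 0, 0.21, -0.135, -0.25, 0, 0, 0, 0.27, -0.174, -0.25, 0, 0, 0, 0.32, -0.206, -0.25, 0, 0, 0, 0.36, -0.232, -0.25, 0, 0, 0, 0.3773, -0.2428, -0.24, 0, 0, 0, 0.3773, -0.2428, -0.2, 0, 0, 0, 0.3773, -0.2428, -0.15, 0, 0, 0, 0.3773, -0.2428, -0.1, 0, 0, 0, 0.3773, -0.2428, -0.06, 0, 0, 0, 0.3773, -0.2428, -0.03, 0, 0, 0, 0.3773, -0.2428, -0.012, 0, 0, 0, 0.3773, -0.2428, -0.005, 0, 0, 0, 0.3773, -0.2428, 0, 0, 0, 0])

```text
t: 6.05
tool_pos: [0.5022, 0.3, 0.1488]
tool_rot: [2.615, 1.741, -0.0]
contact_force: [-0.4, 0.0, -2.8]
opening: 0.0549
grip_force: 43.1
```

>>> apply_moves(rows=[0, 0, 0.001, 0, 0, 0, 0, 0, 0.0015, 0, 0, 0, 0, 0, 0.0015, 0, 0, 0])

```text
t: 6.35
tool_pos: [0.5025, 0.3004, 0.149]
tool_rot: [2.614, 1.742, 0.003]
contact_force: [-0.2, 0.2, -3.1]
opening: 0.0542
grip_force: 43.1
```

>>> apply_moves(rows=[0, 0, 0.0015, 0, 0, 0, 0, 0, 0.003, 0, 0, 0, 0, 0, 0.003, 0, 0, 0])

```text
t: 6.65
tool_pos: [0.5027, 0.3007, 0.1486]
tool_rot: [2.614, 1.742, 0.003]
contact_force: [-3.4, -1.1, 6.3]
opening: 0.055
grip_force: 43.9
```

>>> apply_moves(rows=[0, 0, 0, 0, 0, 0, 0, 0, 0, 0, 0, 0, 0, 0, 0, 0, 0, 0, 0, 0, 0, 0, 0, 0, 0, 0, 0, 0, 0, 0, 0, 0, 0, 0, 0, 0, 0, 0, 0, 0, 0, 0, 0, 0, -0.03, 0, 0, 0, 0, 0, -0.08, 0, 0, 0, 0, 0, -0.15, 0, 0, 0, 0, 0, -0.2, 0, 0, 0, 0, 0, -0.22, 0, 0, 0, 0, 0, -0.22, 0, 0, 0], grip=1)

```text
t: 7.95
tool_pos: [0.5028, 0.3005, 0.2804]
tool_rot: [2.614, 1.742, 0.006]
contact_force: [-0.3, -0.2, -0.2]
opening: 0.0856
grip_force: 0.0
```

```bash
python3 - <<'E'
from h import *
p,d,X=look("scene","s1")
q=X[mask(p,"yellow")&(X[...,2]>.09)&(X[...,2]<.13)];print(len(q),q.mean(0) if len(q) else 0)
to((.630,.0705,.28),-22.6)
E
```

```text
431 [0.50658612 0.30513148 0.11923519]
[-0.2712, 0.3443, -0.0034, 0.0001, -0.0001, -0.0005]
```

View pics/s1.png

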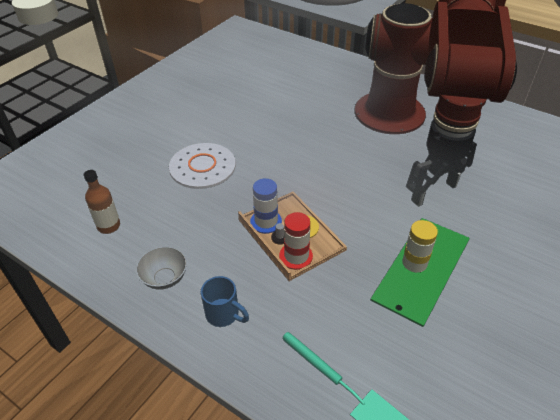

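Yellow stands on the board at (420,248). Next is red.

>>> apply_moves(rows=[-0.04, 0.05, 0, 0, 0, 0, -0.09, 0.114, 0, 0, 0, 0, -0.14, 0.178, 0, 0, 0, 0, -0.19, 0.241, 0, 0, 0, 0, -0.235, 0.298, 0, 0, 0, 0, -0.26, 0.33, 0, 0, 0, 0, -0.2712, 0.3443, 0, 0, 0, 0, -0.2712, 0.3443, 0, 0, 0, 0, -0.2712, 0.3443, 0.03, 0, 0, 0, -0.2712, 0.3443, 0.08, 0, 0, 0, -0.2712, 0.3443, 0.14, 0, 0, 0, -0.2712, 0.3443, 0.19, 0, 0, 0, -0.2712, 0.3443, 0.21, 0, 0, 0, -0.2712, 0.3443, 0.2173, 0, 0, 0, -0.2712, 0.3443, 0.2173, 0, 0, 0, -0.2712, 0.3443, 0.2173, 0, 0, 0])

```text
t: 9.6
tool_pos: [0.631, 0.0708, 0.1498]
tool_rot: [2.613, 1.742, 0.004]
contact_force: [0.1, 0.7, 0.3]
opening: 0.0853
grip_force: 0.0
```

>>> apply_moves(rows=[0, 0, 0, 0, 0, 0, 0, 0, 0, 0, 0, 0, 0, 0, 0, 0, 0, 0, 0, 0, 0, 0, 0, 0, 0, 0, 0, 0, 0, 0, 0, 0, 0, 0, 0, 0, 0, 0, 0, 0, 0, 0, 0, 0, 0, 0, 0, 0, 0, 0, 0, 0, 0, 0], grip=0)

```text
t: 10.5
tool_pos: [0.631, 0.0704, 0.1496]
tool_rot: [2.613, 1.741, 0.004]
contact_force: [-0.1, -0.0, 6.1]
opening: 0.0545
grip_force: 42.8
```

```bash
python3 -c "
from h import *
to((.598,.34,.1485),-22.6)"
```

```text
[0.3935, -0.2239, 0.0017, 0.0016, -0.0007, -0.0006]
```

>>> apply_moves(rows=[0, 0, -0.03, 0, 0, 0, 0, 0, -0.09, 0, 0, 0, 0, 0, -0.16, 0, 0, 0, 0, 0, -0.21, 0, 0, 0, 0.04, -0.023, -0.24, 0, 0, 0, 0.09, -0.051, -0.25, 0, 0, 0, 0.15, -0.085, -0.25, 0, 0, 0, 0.21, -0.12, -0.25, 0, 0, 0, 0.27, -0.154, -0.25, 0, 0, 0, 0.33, -0.188, -0.25, 0, 0, 0, 0.375, -0.213, -0.25, 0, 0, 0, 0.3935, -0.2239, -0.24, 0, 0, 0, 0.3935, -0.2239, -0.2, 0, 0, 0, 0.3935, -0.2239, -0.15, 0, 0, 0, 0.3935, -0.2239, -0.1, 0, 0, 0, 0.3935, -0.2239, -0.06, 0, 0, 0, 0.3935, -0.2239, -0.03, 0, 0, 0, 0.3935, -0.2239, -0.012, 0, 0, 0, 0.3935, -0.2239, -0.004, 0, 0, 0, 0.3935, -0.2239, 0, 0, 0, 0])

```text
t: 12.5
tool_pos: [0.5973, 0.3401, 0.1482]
tool_rot: [2.614, 1.742, 0.001]
contact_force: [-1.1, 0.6, -4.0]
opening: 0.0547
grip_force: 44.2
```

>>> apply_moves(rows=[0, 0, 0.0015, 0, 0, 0, 0, 0, 0.003, 0, 0, 0, 0, 0, 0.0035, 0, 0, 0, 0, 0, 0.0035, 0, 0, 0])

```text
t: 12.9
tool_pos: [0.5978, 0.3405, 0.1477]
tool_rot: [2.614, 1.742, 0.004]
contact_force: [-1.0, 0.8, 1.2]
opening: 0.0552
grip_force: 44.5
```

Touchdown (force now +1.2 N). Release and rise.

>>> apply_moves(rows=[0, 0, 0, 0, 0, 0, 0, 0, 0, 0, 0, 0, 0, 0, 0, 0, 0, 0, 0, 0, 0, 0, 0, 0, 0, 0, 0, 0, 0, 0, 0, 0, 0, 0, 0, 0, 0, 0, 0, 0, 0, 0, 0, 0, -0.03, 0, 0, 0, 0, 0, -0.08, 0, 0, 0, 0, 0, -0.15, 0, 0, 0, 0, 0, -0.2, 0, 0, 0, 0, 0, -0.22, 0, 0, 0, 0, 0, -0.22, 0, 0, 0], grip=1)

```text
t: 14.2
tool_pos: [0.5979, 0.3406, 0.2815]
tool_rot: [2.613, 1.741, 0.009]
contact_force: [0.1, -0.7, 0.5]
opening: 0.0854
grip_force: 0.0
```

```bash
python3 -c "
from h import *
to((.580,-.049,.15),-22.6)"
```

```text
[-0.6116, 0.2216, 0.2175, 0.0026, -0.0026, -0.0005]
```

>>> apply_moves(rows=[-0.04, 0.014, 0, 0, 0, 0, -0.1, 0.036, 0, 0, 0, 0, -0.17, 0.062, 0, 0, 0, 0, -0.24, 0.087, 0, 0, 0, 0, -0.31, 0.112, 0, 0, 0, 0, -0.38, 0.138, 0, 0, 0, 0, -0.45, 0.163, 0, 0, 0, 0, -0.52, 0.188, 0, 0, 0, 0, -0.57, 0.207, 0, 0, 0, 0, -0.6, 0.217, 0, 0, 0, 0, -0.6116, 0.2216, 0, 0, 0, 0, -0.6116, 0.2216, 0, 0, 0, 0, -0.6116, 0.2216, 0.03, 0, 0, 0, -0.6116, 0.2216, 0.08, 0, 0, 0, -0.6116, 0.2216, 0.14, 0, 0, 0, -0.6116, 0.2216, 0.19, 0, 0, 0, -0.6116, 0.2216, 0.21, 0, 0, 0, -0.6116, 0.2216, 0.2173, 0, 0, 0, -0.6116, 0.2216, 0.2173, 0, 0, 0, -0.6116, 0.2216, 0.2173, 0, 0, 0])

```text
t: 16.2
tool_pos: [0.5795, -0.0497, 0.1493]
tool_rot: [2.612, 1.741, 0.003]
contact_force: [-0.2, 0.5, 0.4]
opening: 0.0855
grip_force: 0.0
```

>>> apply_moves(rows=[0, 0, 0, 0, 0, 0, 0, 0, 0, 0, 0, 0, 0, 0, 0, 0, 0, 0, 0, 0, 0, 0, 0, 0, 0, 0, 0, 0, 0, 0, 0, 0, 0, 0, 0, 0, 0, 0, 0, 0, 0, 0, 0, 0, 0, 0, 0, 0, 0, 0, 0, 0, 0, 0], grip=0)

```text
t: 17.1
tool_pos: [0.5795, -0.0501, 0.1491]
tool_rot: [2.613, 1.74, 0.003]
contact_force: [0.6, -0.2, 5.1]
opening: 0.0546
grip_force: 42.5
```

```bash
python3 -c "
from h import *
to((.408,.34,.1485),-22.6)"
```

```text
[0.4898, -0.5142, -0.0004, 0.0019, -0.0004, -0.0007]
```

>>> apply_moves(rows=[0, 0, -0.03, 0, 0, 0, 0, 0, -0.09, 0, 0, 0, 0, 0, -0.16, 0, 0, 0, 0, 0, -0.21, 0, 0, 0, 0.03, -0.0315, -0.24, 0, 0, 0, 0.07, -0.0735, -0.25, 0, 0, 0, 0.12, -0.126, -0.25, 0, 0, 0, 0.17, -0.1785, -0.25, 0, 0, 0, 0.22, -0.231, -0.25, 0, 0, 0, 0.27, -0.2835, -0.25, 0, 0, 0, 0.32, -0.336, -0.25, 0, 0, 0, 0.37, -0.3885, -0.25, 0, 0, 0, 0.42, -0.441, -0.25, 0, 0, 0, 0.46, -0.483, -0.25, 0, 0, 0, 0.48, -0.504, -0.25, 0, 0, 0, 0.4898, -0.5142, -0.25, 0, 0, 0, 0.4898, -0.5142, -0.25, 0, 0, 0])

```text
t: 18.8
tool_pos: [0.406, 0.3405, 0.2961]
tool_rot: [2.613, 1.744, -0.004]
contact_force: [-0.3, -0.1, -2.7]
opening: 0.0551
grip_force: 43.8
```

>>> apply_moves(rows=[0, 0, 0.02, 0, 0, 0, 0, 0, 0.06, 0, 0, 0, 0, 0, 0.11, 0, 0, 0, 0, 0, 0.16, 0, 0, 0, 0, 0, 0.2, 0, 0, 0, 0, 0, 0.23, 0, 0, 0, 0, 0, 0.243, 0, 0, 0, 0, 0, 0.249, 0, 0, 0, 0, 0, 0.252, 0, 0, 0, 0, 0, 0.2535, 0, 0, 0, 0, 0, 0.2535, 0, 0, 0])

```text
t: 19.9
tool_pos: [0.4075, 0.3405, 0.1471]
tool_rot: [2.614, 1.742, 0.002]
contact_force: [-3.2, -2.1, 5.9]
opening: 0.0547
grip_force: 43.8
```

>>> apply_moves(rows=[0, 0, 0, 0, 0, 0, 0, 0, 0, 0, 0, 0, 0, 0, 0, 0, 0, 0, 0, 0, 0, 0, 0, 0, 0, 0, 0, 0, 0, 0, 0, 0, 0, 0, 0, 0, 0, 0, 0, 0, 0, 0, 0, 0, -0.03, 0, 0, 0, 0, 0, -0.08, 0, 0, 0, 0, 0, -0.15, 0, 0, 0, 0, 0, -0.2, 0, 0, 0, 0, 0, -0.22, 0, 0, 0, 0, 0, -0.22, 0, 0, 0], grip=1)

```text
t: 21.2
tool_pos: [0.4075, 0.3407, 0.2793]
tool_rot: [2.614, 1.742, 0.006]
contact_force: [-1.1, 0.2, -0.8]
opening: 0.0859
grip_force: 0.0
```

```bash
python3 -c "
from h import *
to((.605,.01,.25),-22.6)"
```

```text
[-0.3821, 0.5159, 0.0488, 0.0015, -0.0021, -0.0005]
```

>>> apply_moves(rows=[-0.02, 0.027, 0, 0, 0, 0, -0.06, 0.081, 0, 0, 0, 0, -0.1, 0.135, 0, 0, 0, 0, -0.145, 0.196, 0, 0, 0, 0, -0.19, 0.2565, 0, 0, 0, 0, -0.235, 0.317, 0, 0, 0, 0, -0.28, 0.378, 0, 0, 0, 0, -0.32, 0.432, 0, 0, 0, 0, -0.35, 0.4725, 0.02, 0, 0, 0, -0.37, 0.4995, 0.04, 0, 0, 0, -0.3821, 0.5159, 0.0488, 0, 0, 0, -0.3821, 0.5159, 0.0488, 0, 0, 0, -0.3821, 0.5159, 0.0488, 0, 0, 0])

```text
t: 22.5
tool_pos: [0.6036, 0.0101, 0.2469]
tool_rot: [-2.613, -1.741, 0.002]
contact_force: [0.5, 0.2, -0.0]
opening: 0.085
grip_force: 0.0
```

```bash
python3 - <<'E'
from h import *
p,d,X=look("wrist","w2")
z=X[...,2]; near=np.hypot(X[...,0]-.62,X[...,1]-.005)<.07
for nm,m in (("knob",(z>.042)&(z<.056)&near),("disc",(z>.011)&(z<.022)&near&(p.max(-1)<60))):
    q=X[m]
    if len(q)>5: print(nm,len(q),cv2.minEnclosingCircle(q[:,:2].astype(np.float32)),q.mean(0).round(4))
for c in ("red","yellow","blue"):
    q=X[mask(p,c)&(z<.02)&(z>.005)]
    if len(q)>50: print(c,len(q),cv2.fitEllipse(q[:,:2].astype(np.float32)[cv2.convexHull(q[:,:2].astype(np.float32),returnPoints=False).ravel()]))
p,d,X=look("scene","s2")
z=X[...,2]
for c in ("red","yellow","blue"):
    q=X[mask(p,c)&(z>.09)&(z<.13)]; print(c,q.mean(0).round(3) if len(q) else 0)
    q=X[mask(p,c)&(z<.02)&(z>.005)&(X[...,1]<.2)].astype(np.float32); print(c,len(q),cv2.minEnclosingCircle(q[:,:2]))
E
```

```text
knob 348 ((0.6074843406677246, 0.008383382111787796), 0.009858551435172558) [0.6079 0.009  0.0481]
disc 592 ((0.6075433492660522, 0.008560939691960812), 0.01955449767410755) [0.6088 0.0131 0.0145]
red 4626 ((0.6319844126701355, 0.06921212375164032), (0.0754631906747818, 0.07564330846071243), 33.010066986083984)
yellow 2287 ((0.5487176775932312, 0.0351005420088768), (0.07417868077754974, 0.07508822530508041), 113.99616241455078)
blue 3309 ((0.5826108455657959, -0.04861567169427872), (0.0740891769528389, 0.07555969059467316), 150.0345916748047)
red [0.603 0.343 0.119]Traceback (most recent call last):
  File "<stdin>", line 14, in <module>
cv2.error: OpenCV(4.12.0) /io/opencv/modules/imgproc/src/shapedescr.cpp:201: error: (-215:Assertion failed) count >= 0 && (depth == CV_32F || depth == CV_32S) in function 'minEnclosingCircle'
```

View pics/w2.png

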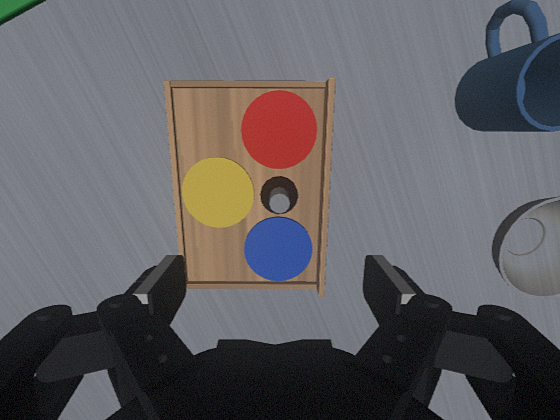

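View pics/s2.png

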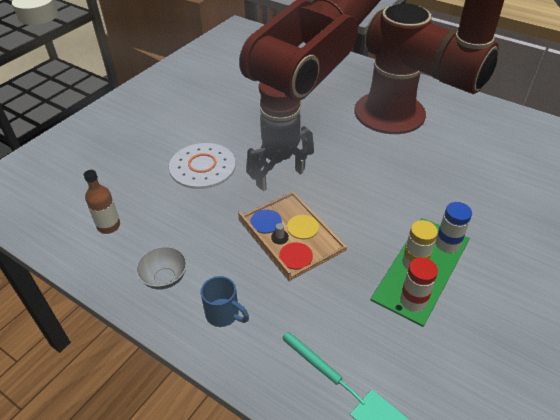

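The wrist view shows all the coasters clear, with the cap's knob at (279,200) and the back wall at column 327. The scene view shows all three jars upright on the board at (420,285), (422,240) and (455,225). I pre-close to about 38 mm so the fingers clear the back wall, then descend.

>>> apply_moves(rows=[0, 0.007, 0, 0, 0, 0, 0, 0.007, 0.04, 0, 0, 0, 0, 0.007, 0.09, 0, 0, 0, 0, 0.007, 0.13, 0, 0, 0, 0, 0.007, 0.16, 0, 0, 0, 0, 0.007, 0.16, 0, 0, 0, 0, 0.007, 0.16, 0, 0, 0, 0, 0.007, 0.19, 0, 0, 0, 0, 0.007, 0.22, 0, 0, 0, 0, 0.007, 0.24, 0, 0, 0, 0, 0.007, 0.25, 0, 0, 0, 0, 0.007, 0.255, 0, 0, 0, 0, 0.007, 0.2565, 0, 0, 0, 0, 0.007, 0.2565, 0, 0, 0], grip=0.45)

```text
t: 24.0
tool_pos: [0.6086, 0.0078, 0.0948]
tool_rot: [2.614, 1.742, 0.001]
contact_force: [-0.8, 0.4, 0.8]
opening: 0.0383
grip_force: 0.0
```

>>> apply_moves(rows=[0, 0, 0, 0, 0, 0, 0, 0, 0, 0, 0, 0, 0, 0, 0, 0, 0, 0, 0, 0, 0, 0, 0, 0, 0, 0, 0, 0, 0, 0, 0, 0, 0, 0, 0, 0, 0, 0, 0, 0, 0, 0, 0, 0, 0, 0, 0, 0], grip=0, grip_force=30)

```text
t: 24.8
tool_pos: [0.6086, 0.0078, 0.0949]
tool_rot: [2.614, 1.741, 0.002]
contact_force: [-1.1, 0.4, 6.3]
opening: 0.0189
grip_force: 29.7
```

```bash
python3 - <<'E'
from h import *
to((.5045,-.3135,.16),-22.6)
p,d,X=look("scene","s3");z=X[...,2]
q=X[mask(p,"orange")&(z<.025)&(z>.011)&(np.hypot(X[...,0]-.505,X[...,1]+.313)<.05)].astype(np.float32)
print(len(q),q.mean(0),cv2.fitEllipse(q[:,:2]))
E
```

```text
[-0.561, 0.0462, -0.1086, 0.0009, -0.0002, -0.0005]Traceback (most recent call last):
  File "<stdin>", line 5, in <module>
cv2.error: OpenCV(4.12.0) /io/opencv/modules/imgproc/src/shapedescr.cpp:356: error: (-215:Assertion failed) n >= 0 && (depth == CV_32F || depth == CV_32S) in function 'fitEllipseNoDirect'
```

>>> apply_moves(rows=[0, 0, -0.03, 0, 0, 0, 0, 0, -0.08, 0, 0, 0, 0, 0, -0.14, 0, 0, 0, 0, 0, -0.18, 0, 0, 0, -0.04, 0.003, -0.2, 0, 0, 0, -0.1, 0.008, -0.2, 0, 0, 0, -0.17, 0.014, -0.2, 0, 0, 0, -0.24, 0.02, -0.2, 0, 0, 0, -0.31, 0.026, -0.2, 0, 0, 0, -0.38, 0.031, -0.2, 0, 0, 0, -0.45, 0.037, -0.2, 0, 0, 0, -0.51, 0.042, -0.2, 0, 0, 0, -0.545, 0.045, -0.2, 0, 0, 0, -0.561, 0.0462, -0.2, 0, 0, 0, -0.561, 0.0462, -0.2, 0, 0, 0, -0.561, 0.0462, -0.2, 0, 0, 0])

```text
t: 26.45
tool_pos: [0.5041, -0.3125, 0.2135]
tool_rot: [-2.613, -1.742, -0.0]
contact_force: [0.9, 1.0, -1.5]
opening: 0.0188
grip_force: 29.4
```

```bash
python3 - <<'E'
from h import *
print(ctrl.get_obs()["tool_pos"])
p,d,X=look("wrist","w3")
z=X[...,2]; m=mask(p,"orange")&(z>.005)&(z<.025)
q=X[m].astype(np.float32); print(len(q),q.mean(0),cv2.fitEllipse(q[cv2.convexHull(q[:,:2].copy(),returnPoints=False).ravel()][:,:2].copy()),cv2.minEnclosingCircle(q[:,:2].copy()))
E
```

```text
[ 0.50408926 -0.31249826  0.21345577]
752 [ 0.5097184  -0.304499    0.01528459] ((0.5053684115409851, -0.31296685338020325), (0.0734340250492096, 0.07391934096813202), 156.95651245117188) ((0.5055831670761108, -0.312818706035614), 0.03713880106806755)
```

View pics/w3.png

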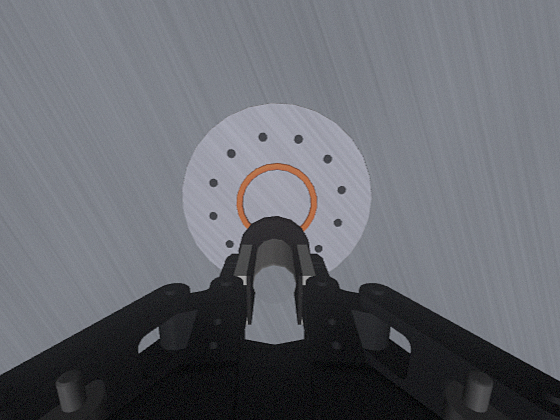

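The ring is centred at (277,202) and the cap hangs straight in the fingers. The tool is within about 1 mm of the ring centre, so I lower.

>>> apply_moves(rows=[0, 0.002, 0.02, 0, 0, 0, 0, 0.002, 0.06, 0, 0, 0, 0, 0.002, 0.1, 0, 0, 0, 0, 0.002, 0.14, 0, 0, 0, 0, 0.002, 0.165, 0, 0, 0, 0, 0.002, 0.18, 0, 0, 0, 0, 0.002, 0.187, 0, 0, 0, 0, 0.002, 0.19, 0, 0, 0, 0, 0.002, 0.191, 0, 0, 0, 0, 0.002, 0.191, 0, 0, 0])

```text
t: 27.5
tool_pos: [0.5056, -0.3143, 0.1005]
tool_rot: [2.613, 1.741, 0.001]
contact_force: [-0.0, 0.1, 0.2]
opening: 0.0189
grip_force: 29.4
```

>>> apply_moves(rows=[0, 0, 0.0015, 0, 0, 0, 0, 0, 0.0025, 0, 0, 0, 0, 0, 0.0035, 0, 0, 0, 0, 0, 0.0035, 0, 0, 0])

```text
t: 27.9
tool_pos: [0.5055, -0.3143, 0.0989]
tool_rot: [2.614, 1.742, 0.0]
contact_force: [-2.0, 1.1, 7.1]
opening: 0.0188
grip_force: 30.1
```

Seated. Release to half open, then rise.

>>> apply_moves(rows=[0, 0, 0, 0, 0, 0, 0, 0, 0, 0, 0, 0, 0, 0, 0, 0, 0, 0, 0, 0, 0, 0, 0, 0, 0, 0, 0, 0, 0, 0, 0, 0, 0, 0, 0, 0, 0, 0, -0.02, 0, 0, 0, 0, 0, -0.06, 0, 0, 0, 0, 0, -0.12, 0, 0, 0, 0, 0, -0.19, 0, 0, 0, 0, 0, -0.26, 0, 0, 0, 0, 0, -0.3, 0, 0, 0, 0, 0, -0.31, 0, 0, 0, 0, 0, -0.31, 0, 0, 0], grip=0.6)

```text
t: 29.3
tool_pos: [0.5054, -0.3141, 0.2849]
tool_rot: [2.612, 1.741, 0.001]
contact_force: [-0.5, -0.4, -0.2]
opening: 0.051
grip_force: 0.0
```

```bash
python3 - <<'E'
from h import *
p,d,X=look("wrist","w4"); z=X[...,2]
near=np.hypot(X[...,0]-.505,X[...,1]+.313)<.06
for nm,m in (("knob",(z>.045)&(z<.06)&near),("disc",(z>.014)&(z<.026)&near&(p.max(-1)<60)),("ring",mask(p,"orange")&near&(z<.03))):
    q=X[m].astype(np.float32)
    if len(q)>5: print(nm,len(q),cv2.minEnclosingCircle(q[:,:2].copy()),q.mean(0).round(4),q.std(0).round(4))
p,d,X=look("scene","s4"); z=X[...,2]
for c in ("red","yellow","blue"):
    q=X[mask(p,c)&(z>.105)&(z<.14)&(X[...,1]>.2)].astype(np.float32)
    print(c,len(q),cv2.minEnclosingCircle(q[:,:2].copy()))
to((.4075,.3407,.28),-22.6)
E
```

```text
knob 285 ((0.505710780620575, -0.3142875134944916), 0.00992497242987156) [ 0.506  -0.3137  0.0521] [0.0049 0.0051 0.0013]
disc 465 ((0.5057528614997864, -0.31409692764282227), 0.019653482362627983) [ 0.507  -0.31    0.0186] [0.0113 0.0101 0.0009]
ring 682 ((0.5056730508804321, -0.31323015689849854), 0.0372098907828331) [ 0.5059 -0.3124  0.0154] [0.0246 0.0244 0.0008]
red 564 ((0.599981427192688, 0.34207239747047424), 0.028544828295707703)
yellow 433 ((0.5030931830406189, 0.30445656180381775), 0.028715871274471283)
blue 388 ((0.41187646985054016, 0.343773752450943), 0.028070230036973953)
[0.9438, -0.569, 0.0048, -0.0019, -0.0005, -0.0006]
```

View pics/w4.png

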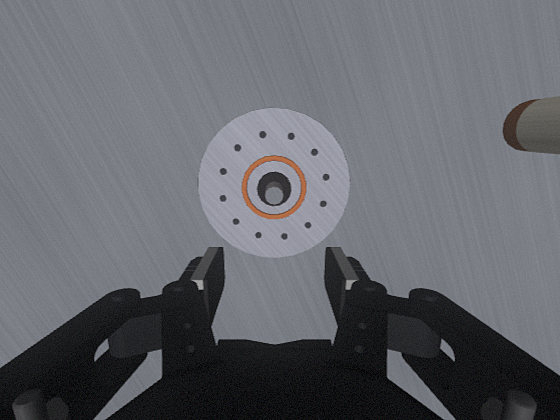

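The cap sits at (274,190), centred in the ring to about 1 mm. Now I return the jars, blue first.

>>> apply_moves(rows=[0.05, -0.03, 0, 0, 0, 0, 0.11, -0.066, 0, 0, 0, 0, 0.175, -0.1055, 0, 0, 0, 0, 0.24, -0.1447, 0, 0, 0, 0, 0.305, -0.184, 0, 0, 0, 0, 0.37, -0.223, 0, 0, 0, 0, 0.435, -0.262, 0, 0, 0, 0, 0.5, -0.3015, 0, 0, 0, 0, 0.565, -0.3407, 0, 0, 0, 0, 0.63, -0.38, 0, 0, 0, 0, 0.695, -0.419, 0, 0, 0, 0, 0.76, -0.458, 0, 0, 0, 0, 0.82, -0.4945, 0, 0, 0, 0, 0.87, -0.5246, 0, 0, 0, 0, 0.91, -0.549, 0, 0, 0, 0, 0.935, -0.564, 0, 0, 0, 0, 0.9438, -0.569, 0, 0, 0, 0, 0.9438, -0.569, 0, 0, 0, 0, 0.9438, -0.569, 0, 0, 0, 0], grip=1)

```text
t: 31.3
tool_pos: [0.408, 0.3393, 0.2822]
tool_rot: [2.615, 1.741, -0.003]
contact_force: [-0.0, -0.4, 0.2]
opening: 0.0854
grip_force: 0.0
```

```bash
python3 - <<'E'
from h import *
p,d,X=look("wrist","w5")
for c in ("red","yellow","blue"):
    q=X[mask(p,c)&(X[...,2]>.11)&(X[...,2]<.13)].astype(np.float32)
    if len(q)>10: print(c,len(q),cv2.minEnclosingCircle(q[:,:2].copy()),q.mean(0).round(4))
print(ctrl.get_obs()["tool_pos"])
to((.408,.3415,.148),-22.6)
E
```

```text
red 4490 ((0.597316324710846, 0.34083816409111023), 0.027504093945026398) [0.5961 0.3421 0.1202]
yellow 1896 ((0.5020410418510437, 0.30187106132507324), 0.02717878855764866) [0.5023 0.3044 0.1203]
blue 3301 ((0.4092710018157959, 0.34237948060035706), 0.027086256071925163) [0.4097 0.3433 0.1204]
[0.40817806 0.33924941 0.28264624]
[0.0036, -0.0016, 0.2244, -0.0003, 0.0008, -0.0012]
```

>>> apply_moves(rows=[0.0036, -0.001, 0.02, 0, 0, 0, 0.0036, -0.001, 0.07, 0, 0, 0, 0.0036, -0.001, 0.13, 0, 0, 0, 0.0036, -0.001, 0.18, 0, 0, 0, 0.0036, -0.001, 0.21, 0, 0, 0, 0.0036, -0.001, 0.2205, 0, 0, 0, 0.0036, -0.001, 0.2244, 0, 0, 0, 0.0036, -0.001, 0.2244, 0, 0, 0, 0.0036, -0.001, 0.2244, 0, 0, 0])

```text
t: 32.25
tool_pos: [0.4092, 0.3428, 0.1502]
tool_rot: [2.615, 1.742, 0.004]
contact_force: [-0.4, -0.3, -0.6]
opening: 0.0851
grip_force: 0.0
```

>>> apply_moves(rows=[0, 0, 0, 0, 0, 0, 0, 0, 0, 0, 0, 0, 0, 0, 0, 0, 0, 0, 0, 0, 0, 0, 0, 0, 0, 0, 0, 0, 0, 0, 0, 0, 0, 0, 0, 0, 0, 0, 0, 0, 0, 0, 0, 0, 0, 0, 0, 0, 0, 0, 0, 0, 0, 0], grip=0, grip_force=40)

```text
t: 33.15
tool_pos: [0.4091, 0.3427, 0.1499]
tool_rot: [2.614, 1.742, 0.003]
contact_force: [0.1, -0.7, 5.0]
opening: 0.0547
grip_force: 42.8
```

```bash
python3 -c "
from h import *
to((.582,-.049,.15),-22.6)"
```

```text
[-0.4916, 0.5173, -0.0002, 0.0008, -0.0009, -0.0005]
```

>>> apply_moves(rows=[0, 0, -0.03, 0, 0, 0, 0, 0, -0.09, 0, 0, 0, 0, 0, -0.16, 0, 0, 0, 0, 0, -0.21, 0, 0, 0, -0.03, 0.0315, -0.24, 0, 0, 0, -0.07, 0.0735, -0.25, 0, 0, 0, -0.12, 0.126, -0.25, 0, 0, 0, -0.17, 0.1785, -0.25, 0, 0, 0, -0.22, 0.231, -0.25, 0, 0, 0, -0.27, 0.284, -0.25, 0, 0, 0, -0.32, 0.337, -0.25, 0, 0, 0, -0.37, 0.389, -0.25, 0, 0, 0, -0.42, 0.442, -0.25, 0, 0, 0, -0.46, 0.484, -0.25, 0, 0, 0, -0.482, 0.507, -0.25, 0, 0, 0, -0.4916, 0.5173, -0.25, 0, 0, 0, -0.4916, 0.5173, -0.25, 0, 0, 0])

```text
t: 34.85
tool_pos: [0.5811, -0.0494, 0.2977]
tool_rot: [-2.613, -1.74, 0.002]
contact_force: [-0.2, 0.0, -2.7]
opening: 0.055
grip_force: 43.7
```

>>> apply_moves(rows=[0, 0, 0.02, 0, 0, 0, 0, 0, 0.06, 0, 0, 0, 0, 0, 0.11, 0, 0, 0, 0, 0, 0.16, 0, 0, 0, 0, 0, 0.2, 0, 0, 0, 0, 0, 0.225, 0, 0, 0, 0, 0, 0.237, 0, 0, 0, 0, 0, 0.243, 0, 0, 0, 0, 0, 0.246, 0, 0, 0, 0, 0, 0.246, 0, 0, 0])

```text
t: 35.85
tool_pos: [0.582, -0.0494, 0.1524]
tool_rot: [2.613, 1.741, 0.002]
contact_force: [-0.0, -0.5, -3.5]
opening: 0.055
grip_force: 43.5
```

>>> apply_moves(rows=[0, 0, 0.001, 0, 0, 0, 0, 0, 0.002, 0, 0, 0, 0, 0, 0.0025, 0, 0, 0, 0, 0, 0.0025, 0, 0, 0])

```text
t: 36.25
tool_pos: [0.5822, -0.0496, 0.152]
tool_rot: [2.613, 1.741, 0.003]
contact_force: [-1.6, 1.2, 5.8]
opening: 0.0546
grip_force: 44.0
```

Down. Release, rise, then red.

>>> apply_moves(rows=[0, 0, 0, 0, 0, 0, 0, 0, 0, 0, 0, 0, 0, 0, 0, 0, 0, 0, 0, 0, 0, 0, 0, 0, 0, 0, 0, 0, 0, 0, 0, 0, 0, 0, 0, 0, 0, 0, 0, 0, 0, 0, 0, 0, -0.03, 0, 0, 0, 0, 0, -0.08, 0, 0, 0, 0, 0, -0.15, 0, 0, 0, 0, 0, -0.2, 0, 0, 0, 0, 0, -0.22, 0, 0, 0, 0, 0, -0.22, 0, 0, 0], grip=1)

```text
t: 37.55
tool_pos: [0.5821, -0.0495, 0.2838]
tool_rot: [2.612, 1.74, 0.005]
contact_force: [-0.2, -0.7, 0.6]
opening: 0.0857
grip_force: 0.0
```

```bash
python3 -c "
from h import *
to((.5975,.3408,.149),-22.6)"
```

```text
[0.6101, -0.2278, 0.2242, 0.0026, -0.0005, -0.0005]
```

>>> apply_moves(rows=[0.04, -0.015, 0, 0, 0, 0, 0.1, -0.037, 0, 0, 0, 0, 0.17, -0.0635, 0, 0, 0, 0, 0.24, -0.0896, 0, 0, 0, 0, 0.31, -0.1157, 0, 0, 0, 0, 0.38, -0.142, 0, 0, 0, 0, 0.45, -0.168, 0, 0, 0, 0, 0.52, -0.194, 0, 0, 0, 0, 0.57, -0.213, 0, 0, 0, 0, 0.6, -0.224, 0, 0, 0, 0, 0.6101, -0.2278, 0, 0, 0, 0, 0.6101, -0.2278, 0, 0, 0, 0, 0.6101, -0.2278, 0.03, 0, 0, 0, 0.6101, -0.2278, 0.08, 0, 0, 0, 0.6101, -0.2278, 0.14, 0, 0, 0, 0.6101, -0.2278, 0.19, 0, 0, 0, 0.6101, -0.2278, 0.215, 0, 0, 0, 0.6101, -0.2278, 0.2242, 0, 0, 0, 0.6101, -0.2278, 0.2242, 0, 0, 0, 0.6101, -0.2278, 0.2242, 0, 0, 0])

```text
t: 39.55
tool_pos: [0.5972, 0.3413, 0.1491]
tool_rot: [2.614, 1.741, 0.005]
contact_force: [-1.0, 0.4, 0.7]
opening: 0.0853
grip_force: 0.0
```

>>> apply_moves(rows=[0, 0, 0, 0, 0, 0, 0, 0, 0, 0, 0, 0, 0, 0, 0, 0, 0, 0, 0, 0, 0, 0, 0, 0, 0, 0, 0, 0, 0, 0, 0, 0, 0, 0, 0, 0, 0, 0, 0, 0, 0, 0, 0, 0, 0, 0, 0, 0, 0, 0, 0, 0, 0, 0], grip=0)

```text
t: 40.45
tool_pos: [0.5972, 0.3414, 0.1492]
tool_rot: [2.614, 1.741, 0.005]
contact_force: [0.6, -0.5, 5.4]
opening: 0.055
grip_force: 42.7
```

```bash
python3 -c "
from h import *
to((.6315,.0695,.15),-22.6)"
```

```text
[-0.3962, 0.2273, -0.0017, 0.0017, -0.0014, -0.0006]
```

>>> apply_moves(rows=[0, 0, -0.03, 0, 0, 0, 0, 0, -0.09, 0, 0, 0, 0, 0, -0.16, 0, 0, 0, 0, 0, -0.21, 0, 0, 0, -0.04, 0.023, -0.24, 0, 0, 0, -0.09, 0.0516, -0.25, 0, 0, 0, -0.15, 0.086, -0.25, 0, 0, 0, -0.21, 0.1205, -0.25, 0, 0, 0, -0.27, 0.155, -0.25, 0, 0, 0, -0.33, 0.189, -0.25, 0, 0, 0, -0.375, 0.215, -0.25, 0, 0, 0, -0.3962, 0.2273, -0.25, 0, 0, 0, -0.3962, 0.2273, -0.25, 0, 0, 0])

```text
t: 41.75
tool_pos: [0.63, 0.0676, 0.2964]
tool_rot: [-2.616, -1.738, 0.002]
contact_force: [0.2, 1.2, -4.7]
opening: 0.0547
grip_force: 43.8
```

>>> apply_moves(rows=[0, 0, 0.02, 0, 0, 0, 0, 0, 0.06, 0, 0, 0, 0, 0, 0.11, 0, 0, 0, 0, 0, 0.16, 0, 0, 0, 0, 0, 0.2, 0, 0, 0, 0, 0, 0.225, 0, 0, 0, 0, 0, 0.237, 0, 0, 0, 0, 0, 0.243, 0, 0, 0, 0, 0, 0.246, 0, 0, 0, 0, 0, 0.247, 0, 0, 0, 0, 0, 0.247, 0, 0, 0])

```text
t: 42.85
tool_pos: [0.631, 0.0697, 0.1511]
tool_rot: [2.614, 1.742, 0.003]
contact_force: [-5.0, 1.8, 3.4]
opening: 0.0551
grip_force: 43.5
```

Touchdown. Release, rise, then yellow.

>>> apply_moves(rows=[0, 0, 0, 0, 0, 0, 0, 0, 0, 0, 0, 0, 0, 0, 0, 0, 0, 0, 0, 0, 0, 0, 0, 0, 0, 0, 0, 0, 0, 0, 0, 0, 0, 0, 0, 0, 0, 0, 0, 0, 0, 0, 0, 0, -0.03, 0, 0, 0, 0, 0, -0.08, 0, 0, 0, 0, 0, -0.15, 0, 0, 0, 0, 0, -0.2, 0, 0, 0, 0, 0, -0.22, 0, 0, 0, 0, 0, -0.22, 0, 0, 0], grip=1)

```text
t: 44.15
tool_pos: [0.6314, 0.0693, 0.2844]
tool_rot: [2.612, 1.74, 0.007]
contact_force: [0.2, 0.9, -0.1]
opening: 0.0854
grip_force: 0.0
```

```bash
python3 -c "
from h import *
to((.5025,.301,.149),-22.6)"
```

```text
[0.2732, -0.3482, 0.2245, 0.0033, -0.0013, -0.0005]
```

>>> apply_moves(rows=[0.04, -0.051, 0, 0, 0, 0, 0.09, -0.115, 0, 0, 0, 0, 0.14, -0.178, 0, 0, 0, 0, 0.19, -0.242, 0, 0, 0, 0, 0.235, -0.3, 0, 0, 0, 0, 0.26, -0.331, 0, 0, 0, 0, 0.2732, -0.3482, 0, 0, 0, 0, 0.2732, -0.3482, 0, 0, 0, 0, 0.2732, -0.3482, 0.03, 0, 0, 0, 0.2732, -0.3482, 0.08, 0, 0, 0, 0.2732, -0.3482, 0.14, 0, 0, 0, 0.2732, -0.3482, 0.19, 0, 0, 0, 0.2732, -0.3482, 0.215, 0, 0, 0, 0.2732, -0.3482, 0.2245, 0, 0, 0, 0.2732, -0.3482, 0.2245, 0, 0, 0, 0.2732, -0.3482, 0.2245, 0, 0, 0])

```text
t: 45.75
tool_pos: [0.5019, 0.3011, 0.148]
tool_rot: [2.614, 1.741, 0.004]
contact_force: [0.7, 0.2, -0.3]
opening: 0.0854
grip_force: 0.0
```

>>> apply_moves(rows=[0, 0, 0, 0, 0, 0, 0, 0, 0, 0, 0, 0, 0, 0, 0, 0, 0, 0, 0, 0, 0, 0, 0, 0, 0, 0, 0, 0, 0, 0, 0, 0, 0, 0, 0, 0, 0, 0, 0, 0, 0, 0, 0, 0, 0, 0, 0, 0, 0, 0, 0, 0, 0, 0], grip=0)

```text
t: 46.65
tool_pos: [0.5017, 0.3013, 0.148]
tool_rot: [2.614, 1.742, 0.005]
contact_force: [0.1, -1.2, 6.0]
opening: 0.0546
grip_force: 42.7
```

```bash
python3 -c "
from h import *
to((.549,.0353,.151),-22.6)"
```

```text
[-0.3789, 0.2434, -0.0052, 0.0014, -0.0013, -0.0005]
```

>>> apply_moves(rows=[0, 0, -0.03, 0, 0, 0, 0, 0, -0.09, 0, 0, 0, 0, 0, -0.16, 0, 0, 0, 0, 0, -0.21, 0, 0, 0, -0.04, 0.0257, -0.24, 0, 0, 0, -0.09, 0.0578, -0.25, 0, 0, 0, -0.15, 0.0964, -0.25, 0, 0, 0, -0.21, 0.135, -0.25, 0, 0, 0, -0.27, 0.1734, -0.25, 0, 0, 0, -0.32, 0.2056, -0.25, 0, 0, 0, -0.36, 0.2313, -0.25, 0, 0, 0, -0.3789, 0.2434, -0.25, 0, 0, 0, -0.3789, 0.2434, -0.25, 0, 0, 0])

```text
t: 47.95
tool_pos: [0.5477, 0.0338, 0.2952]
tool_rot: [-2.615, -1.738, 0.002]
contact_force: [-0.6, 1.0, -2.0]
opening: 0.0552
grip_force: 43.3
```

>>> apply_moves(rows=[0, 0, 0.02, 0, 0, 0, 0, 0, 0.06, 0, 0, 0, 0, 0, 0.11, 0, 0, 0, 0, 0, 0.16, 0, 0, 0, 0, 0, 0.2, 0, 0, 0, 0, 0, 0.225, 0, 0, 0, 0, 0, 0.237, 0, 0, 0, 0, 0, 0.243, 0, 0, 0, 0, 0, 0.246, 0, 0, 0, 0, 0, 0.247, 0, 0, 0, 0, 0, 0.247, 0, 0, 0])

```text
t: 49.05
tool_pos: [0.5484, 0.0352, 0.1499]
tool_rot: [-2.614, -1.742, -0.001]
contact_force: [-4.3, 2.3, 5.6]
opening: 0.0549
grip_force: 43.2
```

>>> apply_moves(rows=[0, 0, 0, 0, 0, 0, 0, 0, 0, 0, 0, 0, 0, 0, 0, 0, 0, 0, 0, 0, 0, 0, 0, 0, 0, 0, 0, 0, 0, 0, 0, 0, 0, 0, 0, 0, 0, 0, 0, 0, 0, 0, 0, 0, -0.03, 0, 0, 0, 0, 0, -0.08, 0, 0, 0, 0, 0, -0.15, 0, 0, 0, 0, 0, -0.2, 0, 0, 0, 0, 0, -0.25, 0, 0, 0, 0, 0, -0.25, 0, 0, 0], grip=1)

```text
t: 50.35
tool_pos: [0.55, 0.0348, 0.304]
tool_rot: [2.609, 1.739, 0.013]
contact_force: [0.9, -0.3, 0.0]
opening: 0.085
grip_force: 0.0
```

```bash
python3 - <<'E'
from h import *
p,d,X=look("wrist","w6");z=X[...,2]
for c in ("red","yellow","blue"):
    q=X[mask(p,c)&(z>.112)&(z<.13)].astype(np.float32)
    print(c,len(q),cv2.minEnclosingCircle(q[:,:2].copy()),q.mean(0).round(4))
look("scene","s6")
E
```

```text
red 3432 ((0.6316604614257812, 0.06826179474592209), 0.02724958397448063) [0.6311 0.0693 0.1224]
yellow 1129 ((0.5497456192970276, 0.03545377030968666), 0.027345500886440277) [0.556  0.0361 0.1224]
blue 2228 ((0.5830260515213013, -0.0498538501560688), 0.027233069762587547) [ 0.5821 -0.0485  0.1226]
```

View pics/s6.png

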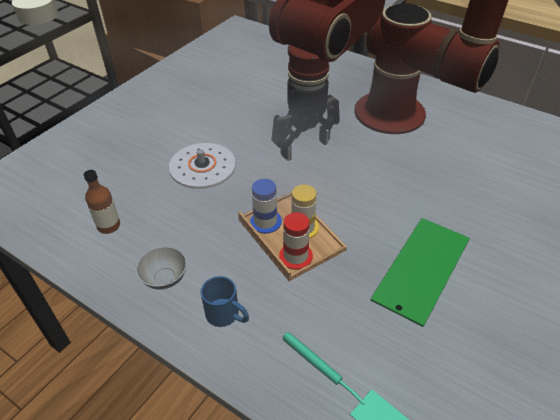

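All three jars stand on their own coasters, at (265,205), (303,210) and (296,240), with centres within about 2 mm. The cap is in the ring at (202,160).

```bash
python3 -c "
from station import ctrl
print(ctrl.finish_job())"
```

```text
the job is handed in; nothing more can be done
None
```

I handed the job in at about 50 s: all three jars are upright on their own coasters (centres within about 2 mm) and the cap is flat inside the orange ring (about 1 mm off centre) by the last camera measurements; no verdict came back.

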